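# Clamp a painting panel with four clicks of the ratchet lever

### The job

Take the rectangular painting panel by the batten on its back, lay it batten up in the clamping jig between the fence and the jaw and press it down firmly so that it sits flat on the bed. Then swing the jig's ratchet lever forward until you have felt exactly four clicks, never a fifth, so that the jaw nips the panel; the lever springs back if let go, so finish with the fingers still on its handle, holding it at the fourth click. Leave the other things on the bench where they are.

Things in the scene. Friction and masses are not known exactly. Their poses are not given: they have to be found in the camera images.
- panel: plywood painting panel lying back up: 90 (its x) by 80 (its y) by 12 mm thick, 160 g or so. On its back stands a wooden batten, centred, 70 long (x), 20 wide (y) and 24 mm high, the part to grip. Origin: centre of the panel's underside; z up. It starts on the table left or right of the jig
- batten_top (a point): centre of the batten's top, 36 mm above the panel's underside
- jig: plywood clamping jig fixed to the table: bed board 170 (its x) by 270 (its y) by 15 mm. Origin: centre of its underside; z up. At the -y end is the nest for the panel, at the +y end the lever with its notched steel hub. A fence strip crosses the bed, its inner face at y = -115 mm, 14 mm high above the bed; the wooden jaw faces it, its face at y = -23 mm while the lever rests
- jig_nest (a point): on the bed's top (15 mm above the table), middle of the space for the panel, jig axes. Two side guides (12 mm high, leaning outwards) leave about 97 mm in x at the bed; fence and jaw leave 92 mm in y. The panel goes in with its axes along the jig's (either way round), some 3 mm to spare on each x side and 6 mm on each y side
- jig_pivot (a point): on the lever's vertical pivot axis, on top of the hub, 42 mm above the table, 147 mm in jig +y from jig_nest. A spring pawl beside the hub clicks over a hub tooth every 0.24 rad, the first at 0.12 rad; after click n it lies in the notch at 0.24 n rad (fourth click passed at 0.84, notch centre 0.96; the fifth comes at 1.08). It does not lock
- jaw: wooden clamping jaw, 76 (x) by 12 (y) by 11 mm high, top 27 mm above the table; origin: centre of its underside. The lever drives it towards the fence (jig -y), 18.5 mm per rad; its face is sprung (0.9 N per mm), so it meets the panel after 2 to 3 clicks and squeezes it against the fence with 5 N or so at four
- lever (a joint): ratchet lever about the vertical axis at jig_pivot: flat steel arm with a post handle 110 mm from the axis. 0 = at rest on its stop, the arm pointing 0.55 rad from jig +y towards jig -x; the value grows (rad, up to 1.5) as it swings clockwise seen from above, through jig +y towards jig +x. Released, it springs back to 0
- handle: round upright wooden post handle that turns freely on the end of the lever's arm, 22 mm in diameter, 55 mm high; origin: centre of its foot on the axis of the post, 41 mm above the table; top 96 mm above the table
- handle_top (a point): centre of the handle's top. The push needed here rises to about 5 or 6 N as the pawl climbs out of a notch and falls to about 2 N as it drops into the next
- round_panel: round plywood panel, 96 mm across, 12 mm thick, without a batten; not needed. Origin: centre of its underside
- tub: white tub with a lid, 76 mm across, 65 mm high; not needed
- varnish: clear bottle, 52 mm across, 130 mm high; not needed
- paint_can: metal can, 72 mm across, 80 mm high; not needed
- brush: paint brush lying on the table; not needed
- spatula: spatula lying on the table close to the robot; not needed
- brush_cup: cup of brushes, 76 mm across, 215 mm high with the brushes; not needed
There are look-alikes about, which are no part of the job. Several things look just like the panel: the one meant starts farthest to the robot's right.

How it is judged:
By the outcome, as a careful person would: the job done as asked, in the order asked, and still so for the second after the job is handed in, while the arm keeps its last pose, push and grip.
It also fails if it takes over 72 s, if anything falls off the work surface, if the arm or the gripper's body presses on something with over 40 N, if the wrist force passes 120 N, or if a joint passes its speed limit or range.

### The arm

A 7-joint arm with a two-finger parallel gripper is mounted at the origin on the work surface. World frame = base frame: x ahead of the robot, y to its left, z up, the work surface at z = 0. Lengths are in mm, angles in rad, forces in N, time in s.
With the tool pointing down it reaches from about 400 to 875 mm from the base axis. Payload 4.4 kg.
Tool frame: the origin (TCP) lies midway between the tips of the shut fingers; the grasp point (between the pads) lies ctrl.grip_depth behind it (ctrl.grip_depth is the distance from the TCP to the grasp point, in mm); z points along the fingers, y is the line along which they close (so a half turn about z gives the same grasp; the last joint's range is limited). The gripper opens to 85 mm and grips with 20 to 120 N. Pads are 22 mm wide; open, the fingers measure 114 mm over their backs; the gripper's body (76 mm by 85 mm) begins 54 mm behind the grasp point. The pads swing forward as they close: fully open they stand 13 mm farther back than shut.
Start: joints at [-1.389, 0.628, 0.038, 1.517, -0.027, 0.996, -0.02], TCP at [159.401, 630.166, 231.313] pointing down, gripper open.
Joint ranges: [-3.06, 3.06], [-0.37, 2.12], [-1.25, 1.32], [0.18, 2.47], [-1.1, 4.24], [0.23, 1.98], [-2.94, 2.94]. Speed limits (rad/s): [2.57, 2.57, 3.14, 3.14, 3.14, 3.14, 3.14].

### API

Orientations are given as [roll, pitch, yaw] about the fixed x, y, z axes, in that order (R = Rz(yaw) Ry(pitch) Rx(roll)).
In Python, from cell import ctrl gives the robot as it stands.
- The arm moves only by the tool carry_out, never from a script. Its argument "deltas" is one flat list of numbers, 7 for each row, row after row: the turn, a rotation vector about the tool's x, y, z in degrees, then the shift along the tool's x, y, z in m, then the closure, from -1 (fully open) to 1 (shut). In form: [wx, wy, wz, dx, dy, dz, claw, wx, wy, wz, dx, dy, dz, claw, ...]. A call has 1 to 12 rows; each row shifts and turns the commanded pose from where the row before left it, along the tool's axes as they then stand; what a row does not reach is not made up. A row lasts 1/8 s, in which the tool goes at most 62.5 mm and 10.7 degrees, less where a joint would pass 70% of its speed; a pose out of reach is approached as far as the arm can. A call with a gripper value outside its range is refused whole. The fingers move at their own pace and stop on an object; the grip force is fixed at half the most. Time passes only in rows, so rows that do not move let the fingers close. It gives the time, the measured TCP pose, the force, the opening and the grip force at its end, in the units of the state.
- ctrl.read_state(): the state, without advancing time (a new reading comes with each control period).
- ctrl.get_image(name): name is "side" or "top"; returns the picture (400x640x3 uint8, red, green, blue); there is no depth.
- ctrl.calibration(name): a dict with "mtx" (3x3 intrinsics, pixels), "R" (3x3) and "t" (3): a world point X has camera coordinates R X + t. Camera axes: x right, y down, z forward; pixel columns grow to the right and rows downward; lengths in mm; the calibration is good to about 2 mm. A picture is of the moment at which its call begins. calibration takes no time and is no camera call.
- ctrl.finish_job(): hands the job in; it is judged then, once.
The state is a dict: "clock": time; "qpos": joint angles; "qd": joint speeds; "tau": joint torques, N m; "eef_pos": TCP position; "tool_rot": TCP orientation; "force": force on the tool from outside, world axes, zero at the start; "torque": the same for the moment, N m; "width": finger opening in mm; "gripper_force": force on a finger pad.
Only numpy, scipy, OpenCV 4.12 (cv2) and the standard library are available. Lean on these libraries where they do the work, as an engineer would, in place of code of your own. Each camera call takes 0.05 s, during which the arm holds its last target. There are 200 camera calls.

## Working session

There is one attempt and no reset: what is moved stays moved. The work goes in short steps, Python scripts to look and compute and a tool call to move; the robot and the scene stay as the last step left them, time stands still between calls to the robot, and variables do not carry over. Pictures are saved under pics/ and viewed, at most 10 in all, crops included, and the job is handed in when it is done.

Besides the shell and the picture viewer there is one more tool, called after "Call:" as name(argument=value, ...) on one line, values as JSON. carry_out: Moves the arm, as the interface text tells. Its arguments: {"type":"object","properties":{"deltas":{"type":"array"}},"required":["deltas"]}

```bash
ls; mkdir -p pics
python3 - <<'E'
from cell import ctrl
import cv2,numpy as np
for n in("top","side"):
    cv2.imwrite(f"pics/{n}0.png",cv2.cvtColor(ctrl.get_image(n),cv2.COLOR_RGB2BGR))
    c=ctrl.calibration(n);print(n,np.round(c["mtx"],1).tolist(),np.round(c["R"],3).tolist(),np.round(c["t"],1).tolist())
print(ctrl.read_state(),ctrl.grip_depth)
E
```

```text
pics
top [[510.0, 0.0, 322.3], [0.0, 510.0, 195.1], [0.0, 0.0, 1.0]] [[-0.002, -1.0, -0.003], [-0.983, 0.003, -0.183], [0.183, 0.003, -0.983]] [148.5, 590.0, 1699.5]
side [[377.3, 0.0, 313.1], [0.0, 377.3, 198.4], [0.0, 0.0, 1.0]] [[0.886, -0.464, -0.018], [-0.322, -0.586, -0.744], [0.335, 0.665, -0.668]] [-439.6, 345.7, 939.1]
{'clock': 0.1, 'qpos': array([-1.38879908,  0.62923818,  0.03846751,  1.51825742, -0.02703   ,
        0.99630033, -0.02001807]), 'qd': array([-1.91004928e-03, -1.61932482e-03,  4.73242941e-04, -4.24991965e-03,
       -1.29752897e-03,  1.64918723e-03, -4.77824036e-05]), 'tau': array([ 2.85014001e-03, -5.64525032e+01,  1.23042271e+00, -1.93972099e+01,
        1.12401278e-02,  5.35978004e-03, -5.23510323e-06]), 'eef_pos': array([159.26369642, 629.6162656 , 230.49485187]), 'tool_rot': array([-3.13990770e+00,  4.14211282e-06,  2.89374285e+00]), 'force': array([ 0.14140133, -0.42609333, -0.09123251]), 'torque': array([0.00313027, 0.02957605, 0.0138181 ]), 'gripper_force': 0.0, 'width': 85.61008508921152} 18.700000000000003
```

View pics/top0.png

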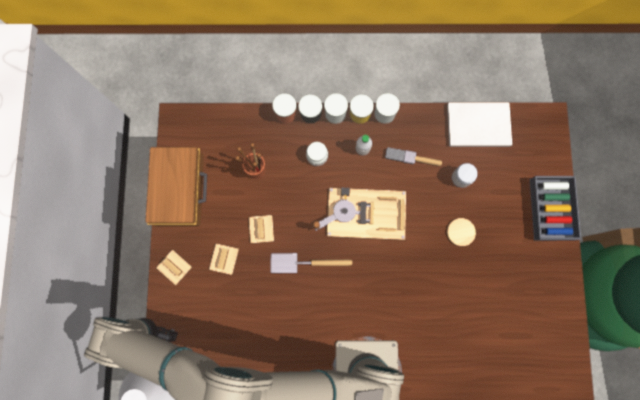

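View pics/side0.png

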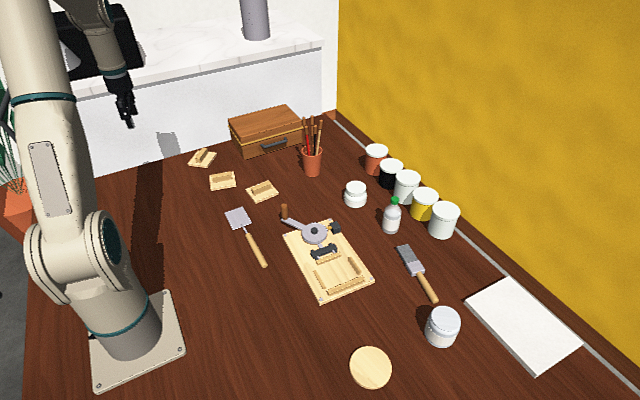

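Top view: three look-alike panels with battens, at (261,229), (224,259) and (174,267). World y grows to the left, so the one farthest to the robot's right is (261,229). The jig is at (367,213), with its nest at the right end and the handle at (318,226). I'll confirm in enlarged crops.

Run:
```python
import cv2,numpy as np
a=cv2.imread("pics/top0.png");b=cv2.imread("pics/side0.png")
A=cv2.resize(a[180:280,240:415],None,fx=4.5,fy=4.5,interpolation=cv2.INTER_CUBIC)[:, :788]
cv2.imwrite("pics/cropt.png",A)
B=cv2.resize(b[170:310,200:380],None,fx=4.2,fy=4.2,interpolation=cv2.INTER_CUBIC)
cv2.imwrite("pics/crops.png",B)
```

```text
(no output)
```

View pics/cropt.png

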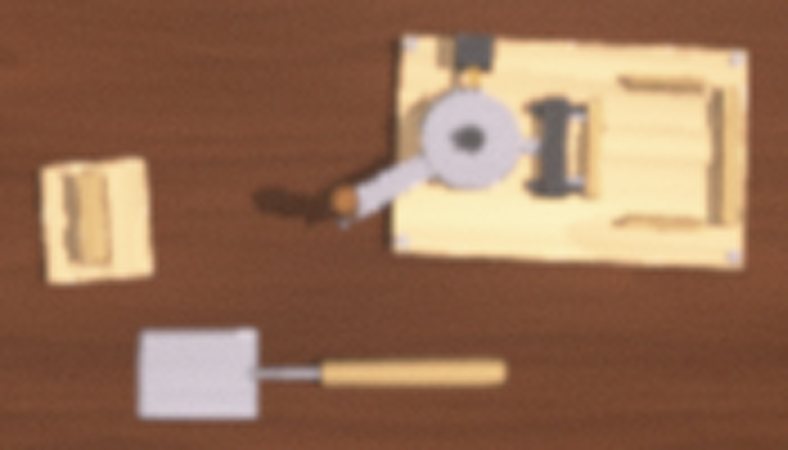

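View pics/crops.png

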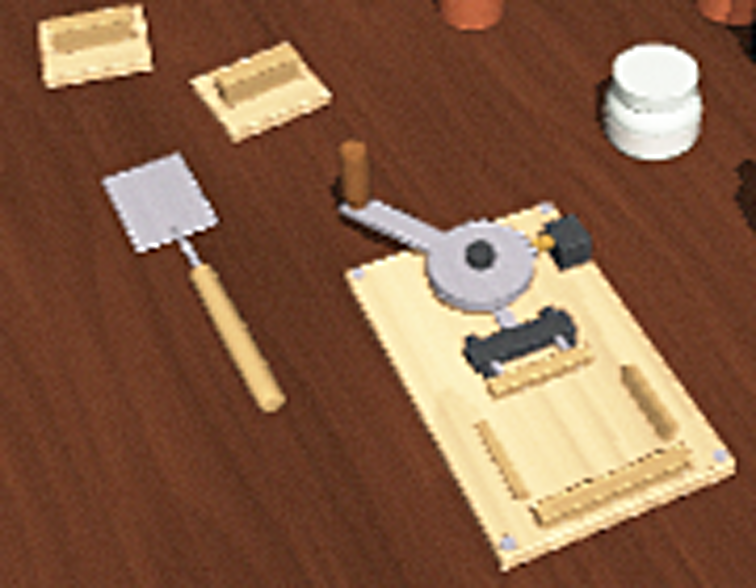

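The crop confirms the target: panel at crop (97,220), the rightmost of the three, with its batten running along image vertical (world x). The jig has its nest at the right and the lever at rest. Next I measure by masks and rays.

```bash
cat > h.py <<'E'
import cv2,numpy as np
from cell import ctrl
def ray(n,px,z):
    c=ctrl.calibration(n);R,t=np.array(c["R"]),np.array(c["t"]);px=np.atleast_2d(np.float64(px))
    d=np.c_[px,np.ones(len(px))]@np.linalg.inv(c["mtx"]).T@R;o=-R.T@t
    return o+d*((z-o[2])/d[:,2])[:,None]
def rects(n,im,boxpx,z,f=4,lo=(8,40,150)):
    x0,y0,x1,y1=boxpx
    hsv=cv2.cvtColor(cv2.resize(im[y0:y1,x0:x1],None,fx=f,fy=f,interpolation=cv2.INTER_CUBIC),cv2.COLOR_BGR2HSV)
    m=cv2.inRange(hsv,lo,(35,255,255));m=cv2.morphologyEx(m,cv2.MORPH_CLOSE,np.ones((13,13)))
    for c in cv2.findContours(m,cv2.RETR_EXTERNAL,cv2.CHAIN_APPROX_NONE)[0]:
        if cv2.contourArea(c)<300*f*f/4: continue
        p=(c[:,0]+.5)/f-.5+[x0,y0]
        w=ray(n,p,z)[:,:2].astype(np.float32)
        r=cv2.minAreaRect(w);M=cv2.moments(w.reshape(-1,1,2))
        print(n,z,"rect",np.round(r[0],1),np.round(r[1],1),round(r[2],2),"centroid",round(M["m10"]/M["m00"],1),round(M["m01"]/M["m00"],1),"area^.5",round(M["m00"]**.5,1))
        print("  corners",np.round(cv2.boxPoints(r),0).tolist())
E
python3 - <<'E'
from h import *
T=cv2.imread("pics/top0.png");S=cv2.imread("pics/side0.png")
rects("top",T,(245,212,278,248),12);rects("top",T,(325,183,412,244),15)
rects("side",S,(240,176,284,207),12);rects("side",S,(275,213,380,310),15)
# pivot & handle top
for n,pts in (("top",{"hub":(240+468/4.5,180+139/4.5,42),"handle":(240+344/4.5,180+201/4.5,80)}),("side",{"hub":(200+480/4.2,170+254/4.2,47),"htop":(200+352/4.2,170+144/4.2,96),"hfoot":(200+355/4.2,170+205/4.2,41)})):
    for k,v in pts.items(): print(n,k,np.round(ray(n,v[:2],v[2]),1))
E
```

```text
top 12 rect [480.1 360.7] [97.8 86.4] 4.88 centroid 480.0 360.4 area^.5 89.4
  corners [[428.0, 400.0], [435.0, 313.0], [532.0, 322.0], [525.0, 408.0]]
top 15 rect [533.8  -4.1] [282.4 177.6] 87.18 centroid 531.2 -21.0 area^.5 203.4
  corners [[438.0, -141.0], [616.0, -150.0], [629.0, 133.0], [452.0, 141.0]]
side 12 rect [479.2 356.2] [95.3 96.8] 3.79 centroid 479.2 356.2 area^.5 92.4
  corners [[428.0, 401.0], [435.0, 305.0], [530.0, 311.0], [524.0, 408.0]]
side 15 rect [532.3 -10.6] [279.6 174.3] 87.05 centroid 528.2 -29.8 area^.5 194.6
  corners [[438.0, -146.0], [612.0, -155.0], [627.0, 125.0], [453.0, 133.0]]
top hub [[537.   72.4  42. ]]
top handle [[484.7 166.8  80. ]]
side hub [[538.   70.3  47. ]]
side htop [[486.5 170.4  96. ]]
side hfoot [[482.  164.2  41. ]]
```

Call:
carry_out(deltas=[0,0,0,-0.047,-0.0226,0.01,-1,0,0,0,-0.047,-0.0226,0.01,-1,0,0,0,-0.047,-0.0226,0.01,-1,0,0,0,-0.047,-0.0226,0.01,-1,0,0,0,-0.047,-0.0226,0.01,-1,0,0,0,-0.047,-0.0226,0.01,-1,0,0,0,-0.047,-0.0226,0.01,-1,0,0,0,-0.047,-0.0226,0.01,-1,0,0,-9.4,0,0,0,-1,0,0,-9.4,0,0,0,-1,0,0,0,0,0,0,-1,0,0,0,0,0,0,-1])

```text
clock: 1.6
eef_pos: [479.4, 362.6, 151.1]
tool_rot: [-3.141, -0.0, -3.064]
force: [0.7, -0.0, 0.6]
width: 85.4
gripper_force: 0.0
```

```bash
cat >> h.py <<'E'
from scipy.spatial.transform import Rotation as Ro
def togo(target,yawdeg=None):
    s=ctrl.read_state();R=Ro.from_euler("xyz",s["tool_rot"])
    d=R.inv().apply(np.array(target)-s["eef_pos"])
    print("t",round(s["clock"],2),"pos",np.round(s["eef_pos"],1),"rpy deg",np.round(np.degrees(s["tool_rot"]),2),"F",np.round(s["force"],1),"w",round(s["width"],1),"gf",round(s["gripper_force"],1))
    print("tool delta mm",np.round(d,1))
    if yawdeg is not None:
        print("rotvec deg",np.round((R.inv()*Ro.from_euler("xyz",[180,0,yawdeg],degrees=True)).as_rotvec(degrees=True),2))
E
python3 - <<'E'
from h import *
togo((480.8,362,15),184.5)
cv2.imwrite("pics/a.png",cv2.cvtColor(ctrl.get_image("side"),cv2.COLOR_RGB2BGR)[120:320,180:380].repeat(3,0).repeat(3,1))
E
```

```text
t 1.6 pos [479.4 362.6 151.1] rpy deg [-1.7999e+02 -2.0000e-02 -1.7554e+02] F [ 0.7 -0.   0.6] w 85.4 gf 0.0
tool delta mm [ -1.4  -0.7 136.1]
rotvec deg [-0.01 -0.02 -0.04]
```

View pics/a.png

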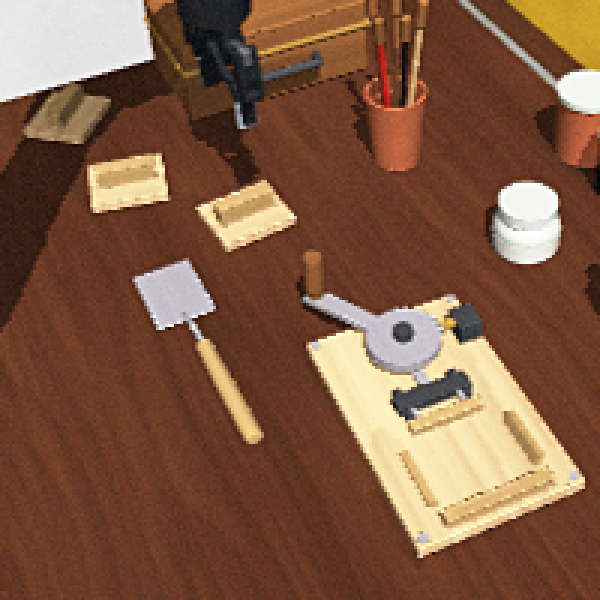

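The picture shows the gripper above and behind the panel (crop (245,210)), with nothing disturbed. Descending and gripping.

Call:
carry_out(deltas=[0,0,0,-0.0014,-0.0007,0.04,-1,0,0,0,0,0,0.04,-1,0,0,0,0,0,0.035,-1,0,0,0,0,0,0.019,-1,0,0,0,0,0,0,-1,0,0,0,0,0,0,1,0,0,0,0,0,0,1,0,0,0,0,0,0,1,0,0,0,0,0,0,1,0,0,0,0,0,0,1,0,0,0,0,0,0,1,0,0,0,0,0,0,1])

```text
clock: 3.15
eef_pos: [481.5, 362.4, 18.2]
tool_rot: [3.141, 0.001, -3.061]
force: [-1.0, -0.1, 5.4]
width: 18.7
gripper_force: 59.9
```

Call:
carry_out(deltas=[0,0,0,0,0,-0.03,1,0,0,0,0,0,-0.05,1,0,0,0,0,0,-0.05,1,0,0,0,-0.0016,-0.025,0,1,0,0,0,-0.0016,-0.05,0,1,0,0,0,-0.0016,-0.054,0,1,0,0,0,-0.0016,-0.054,0,1,0,0,0,-0.0016,-0.054,0,1,0,0,0,-0.0016,-0.054,0,1,0,0,0,-0.0016,-0.054,0,1,0,0,0,-0.0016,-0.054,0,1,0,0,0,-0.0016,-0.04,0,1])

```text
clock: 4.65
eef_pos: [530.0, -77.4, 147.0]
tool_rot: [-3.141, -0.001, -3.064]
force: [0.4, 0.1, -2.4]
width: 18.3
gripper_force: 59.1
```

Call:
carry_out(deltas=[0,0,3.7,0,0,0.025,1,0,0,3.7,0,0,0.025,1,0,0,0,0,0,0,1,0,0,0,0,0,0,1])

```text
clock: 5.15
eef_pos: [530.9, -74.2, 97.8]
tool_rot: [3.142, 0.0, 3.094]
force: [0.4, -0.6, -1.6]
width: 18.7
gripper_force: 59.1
```

Run:
```python
from h import *
togo((531.1,-74.2,18+15),177.15)
for n,(x,y,w,h) in (("top",(330,180,90,65)),("side",(270,170,120,140))):
    im=cv2.cvtColor(ctrl.get_image(n),cv2.COLOR_RGB2BGR);cv2.imwrite(f"pics/{n}1.png",im)
    c=im[y:y+h,x:x+w];k=4 if n=="side" else 4
    cv2.imwrite(f"pics/{n}1c.png",cv2.resize(c,None,fx=k,fy=k,interpolation=cv2.INTER_CUBIC))
a=cv2.imread("pics/top1c.png");b=cv2.imread("pics/side1c.png")[:480]
o=np.zeros((560,800+40,3),np.uint8)[:, :800]
b=cv2.resize(b,(430,502)) if 0 else b
o=np.zeros((560,800,3),np.uint8);a=cv2.resize(a,(320,231));b=cv2.imread("pics/side1c.png");o[:231,:320]=a;o[:560,320:]=b[:560,:480]
cv2.imwrite("pics/both1.png",o)
```

```text
t 5.15 pos [530.9 -74.2  97.8] rpy deg [1.8000e+02 3.0000e-02 1.7728e+02] F [ 0.4 -0.6 -1.6] w 18.7 gf 59.1
tool delta mm [-0.2  0.  64.8]
rotvec deg [0.   0.03 0.13]
```

View pics/both1.png

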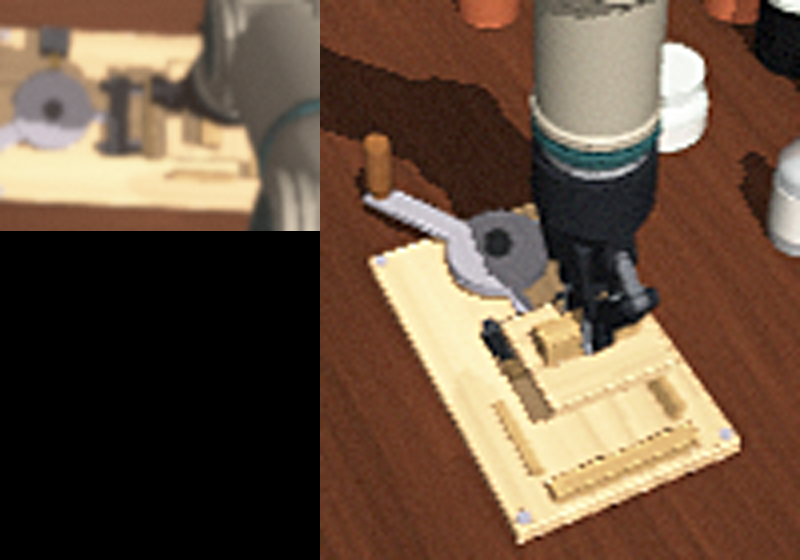

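The picture shows the panel held level above the nest. In the side crop its top corners are at about (557,404) near-left, (676,350) near-right and (500,325) far-left. I'll check its offset in the grip.

Run:
```python
from h import *
P=lambda c:[(270+(x-320)/4-.4,170+y/4-.4) for x,y in c]
print("panel",np.round(ray("side",P([(557,404),(676,350),(500,325)]),91.6),1).tolist())
print("panel bottom near corners",np.round(ray("side",P([(557,412),(678,358)]),79.6),1).tolist())
# nest: fence inner top edge ends, guides inner top edges, jaw top
S=cv2.imread("pics/side0.png")
Q=lambda c:[(200+x/4.2-.4,170+y/4.2-.4) for x,y in c]
print("fence top inner edge",np.round(ray("side",Q([(533,508),(680,447)]),29),1).tolist())
print("guides tops ends L,R",np.round(ray("side",Q([(481,421),(521,497),(627,370),(668,437)]),27),1).tolist())
print("jaw top front",np.round(ray("side",Q([(493,388),(592,352)]),27),1).tolist())
V=lambda c:[(240+x/4.5-.4,180+y/4.5-.4) for x,y in c]
print("TOP fence inner top",np.round(ray("top",V([(711,88),(711,222)]),29),1).tolist())
print("TOP jaw face",np.round(ray("top",V([(602,96),(600,198)]),27),1).tolist())
print("TOP guides inner",np.round(ray("top",V([(618,88),(704,92),(616,217),(702,222)]),15),1).tolist())
```

```text
panel [[486.4, -109.5, 91.6], [577.3, -108.5, 91.6], [484.9, -33.9, 91.6]]
panel bottom near corners [[487.8, -107.1, 79.6], [580.7, -107.0, 79.6]]
fence top inner edge [[472.9, -122.0, 29.0], [579.6, -126.6, 29.0]]
guides tops ends L,R [[476.3, -45.2, 27.0], [470.9, -110.1, 27.0], [583.9, -54.6, 27.0], [578.0, -115.0, 27.0]]
jaw top front [[496.3, -24.7, 27.0], [571.0, -29.6, 27.0]]
TOP fence inner top [[579.9, -115.2, 29.0], [475.7, -112.2, 29.0]]
TOP jaw face [[574.2, -30.9, 27.0], [494.7, -27.8, 27.0]]
TOP guides inner [[582.6, -44.7, 15.0], [579.3, -111.7, 15.0], [481.4, -41.0, 15.0], [477.4, -107.3, 15.0]]
```

Call:
carry_out(deltas=[0,0,0,0.001,-0.001,0.025,1,0,0,0,0,0,0.021,1,0,0,0,0,0,0,1,0,0,0,0,0,0,1])

```text
clock: 5.75
eef_pos: [530.3, -75.3, 52.3]
tool_rot: [3.142, 0.002, 3.093]
force: [0.3, 0.4, -2.4]
width: 18.5
gripper_force: 59.1
```

Run:
```python
from h import *
togo((530,-75,33),177.15)
im=cv2.cvtColor(ctrl.get_image("side"),cv2.COLOR_RGB2BGR);cv2.imwrite("pics/side2.png",im)
cv2.imwrite("pics/side2c.png",cv2.resize(im[235:310,300:385],None,fx=8,fy=8,interpolation=cv2.INTER_CUBIC)[:600])
```

```text
t 5.75 pos [530.3 -75.3  52.3] rpy deg [1.8000e+02 1.0000e-01 1.7722e+02] F [ 0.3  0.4 -2.4] w 18.5 gf 59.1
tool delta mm [ 0.4  0.3 19.3]
rotvec deg [0.   0.1  0.07]
```

View pics/side2c.png

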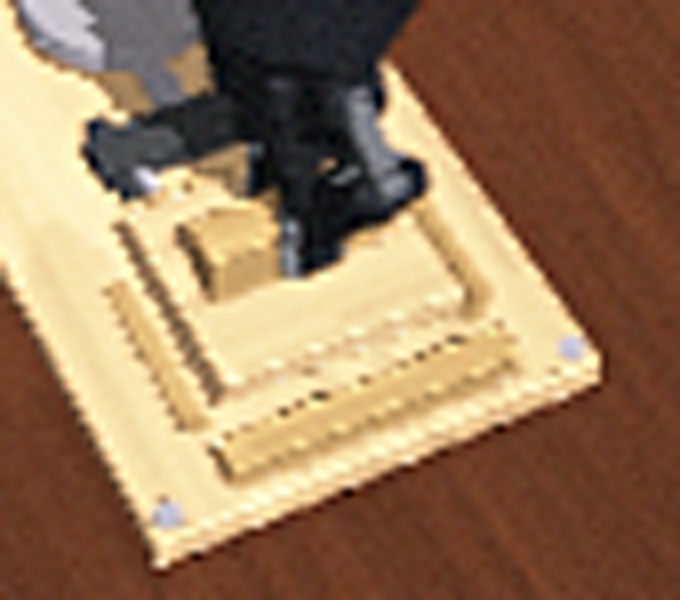

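The picture shows the panel just above the nest. Its near top corners are at (222,378) and (467,305), and the fence's inner top edge runs from (207,440) to (505,327). I'll check yaw and offset.

Run:
```python
from h import *
P=lambda c:[(300+(x-3.5)/8,235+(y-3.5)/8) for x,y in c]
def show(k,c,z):
    r=ray("side",P(c),z);d=r[1]-r[0];print(k,np.round(r[:,:2],1).tolist(),"ang",round(np.degrees(np.arctan2(d[1],d[0])),1))
show("panel top near",[(222,378),(467,305)],46.1)
show("panel bottom near",[(218,402),(472,320)],34.1)
show("panel top left edge",[(222,378),(122,222)],46.1)
show("fence inner top",[(207,440),(505,327)],29)
show("fence outer top",[(228,458),(522,345)],29)
show("bed near",[(160,550),(600,362)],15)
show("bed left",[(160,550),(0,262)],15)
show("left guide top",[(190,430),(112,287)],27)
show("right guide top in",[(470,300),(420,210)],27)
```

```text
panel top near [[482.2, -109.5], [569.3, -122.9]] ang -8.8
panel bottom near [[480.7, -109.7], [572.9, -121.7]] ang -7.4
panel top left edge [[482.2, -109.5], [483.5, -36.4]] ang 89.0
fence inner top [[471.9, -118.0], [583.6, -126.5]] ang -4.3
fence outer top [[474.6, -127.4], [584.5, -135.5]] ang -4.2
bed near [[442.6, -139.3], [610.7, -146.0]] ang -2.3
bed left [[442.6, -139.3], [448.1, -9.5]] ang 87.6
left guide top [[469.5, -110.7], [474.0, -46.3]] ang 86.0
right guide top in [[580.1, -110.0], [585.9, -68.5]] ang 82.2
```

Offset looks to be within 1–2 mm, and the guides lead in. Lowering gently while watching the force.

Call:
carry_out(deltas=[0,0,0,0,0,0.006,1,0,0,0,0,0,0.006,1,0,0,0,0,0,0.003,1,0,0,0,0,0,0.002,1,0,0,0,0,0,0,1])

```text
clock: 6.42
eef_pos: [529.4, -75.2, 34.1]
tool_rot: [3.142, -0.0, 3.093]
force: [-0.1, 0.6, -2.0]
width: 18.4
gripper_force: 59.1
```

Call:
carry_out(deltas=[0,0,0,0,0,0.001,1,0,0,0,0,0,0.001,1,0,0,0,0,0,0.001,1,0,0,0,0,0,0,1])

```text
clock: 6.92
eef_pos: [529.6, -75.3, 33.1]
tool_rot: [-3.141, 0.001, 3.093]
force: [-3.1, 0.2, 15.6]
width: 18.8
gripper_force: 61.5
```

Contact comes at TCP z 33.1, where the bed should be (18.2 + 15). Pressing a little, then opening partly and rising.

Call:
carry_out(deltas=[0,0,0,0,0,0.001,1,0,0,0,0,0,0,1,0,0,0,0,0,-0.002,0.2,0,0,0,0,0,0,0.2,0,0,0,0,0,0,0.2,0,0,0,0,0,-0.02,0.2,0,0,0,0,0,-0.03,0.2,0,0,0,0,0,0,0.2])

```text
clock: 7.92
eef_pos: [531.0, -75.5, 83.7]
tool_rot: [-3.141, 0.004, 3.093]
force: [0.9, -0.1, 0.2]
width: 34.5
gripper_force: 0.0
```

Call:
carry_out(deltas=[0,0,0,0,0,0,1,0,0,0,0,0,0,1,0,0,0,0,0,0.015,1,0,0,0,0,0,0.008,1,0,0,0,0,0,0,1])

```text
clock: 8.55
eef_pos: [528.6, -75.2, 57.9]
tool_rot: [3.141, -0.003, 3.093]
force: [-0.2, 0.1, -0.8]
width: 0.2
gripper_force: 0.0
```

Run:
```python
from h import *
togo((530,-75,51),177.15)
```

```text
t 8.55 pos [528.6 -75.2  57.9] rpy deg [ 1.7999e+02 -1.5000e-01  1.7721e+02] F [-0.2  0.1 -0.8] w 0.2 gf 0.0
tool delta mm [-1.4  0.2  6.9]
rotvec deg [ 0.01 -0.15  0.06]
```

Call:
carry_out(deltas=[0,0,0,-0.001,0,0.005,1,0,0,0,0,0,0.002,1,0,0,0,0,0,0.001,1,0,0,0,0,0,0.0005,1,0,0,0,0,0,0,1])

```text
clock: 9.18
eef_pos: [530.6, -75.3, 51.1]
tool_rot: [-3.142, 0.0, 3.093]
force: [-0.3, 0.8, 2.9]
width: 0.7
gripper_force: 1.7
```

Call:
carry_out(deltas=[0,0,0,0,0,0.001,1,0,0,0,0,0,0.001,1,0,0,0,0,0,0,1,0,0,0,0,0,0,1])

```text
clock: 9.68
eef_pos: [530.6, -75.4, 51.0]
tool_rot: [-3.141, 0.001, 3.093]
force: [-5.3, 0.5, 22.5]
width: 0.1
gripper_force: 11.1
```

The batten top is at z 51.0 under 22 N, so the panel sits flat. One more nudge, then I rise and go over the handle.

Call:
carry_out(deltas=[0,0,0,0,0,0.001,1,0,0,0,0,0,0,1,0,0,0,0,0,-0.005,1,0,0,0,0,0,-0.04,-1,0,0,0,0,0,-0.05,-1,0,0,0,0.006,0.05,0,-1,0,0,0,0.006,0.05,0,-1,0,0,0,0.006,0.05,0,-1,0,0,0,0.006,0.05,0,-1,0,0,0,0.006,0.045,0,-1,0,0,0,0,0,0,-1])

```text
clock: 11.05
eef_pos: [511.7, 176.1, 142.6]
tool_rot: [3.139, -0.0, 3.1]
force: [0.3, 0.2, 0.0]
width: 85.3
gripper_force: 0.0
```

Run:
```python
from h import *
togo((485.6,169.1,56),177.15)
im=cv2.cvtColor(ctrl.get_image("side"),cv2.COLOR_RGB2BGR);cv2.imwrite("pics/side3.png",im)
cv2.imwrite("pics/side3c.png",cv2.resize(im[180:310,255:385],None,fx=4.6,fy=4.6,interpolation=cv2.INTER_CUBIC))
```

```text
t 11.05 pos [511.7 176.1 142.6] rpy deg [179.83  -0.   177.64] F [0.3 0.2 0. ] w 85.3 gf 0.0
tool delta mm [25.7 -8.4 86.6]
rotvec deg [ 0.17 -0.    0.49]
```

View pics/side3c.png

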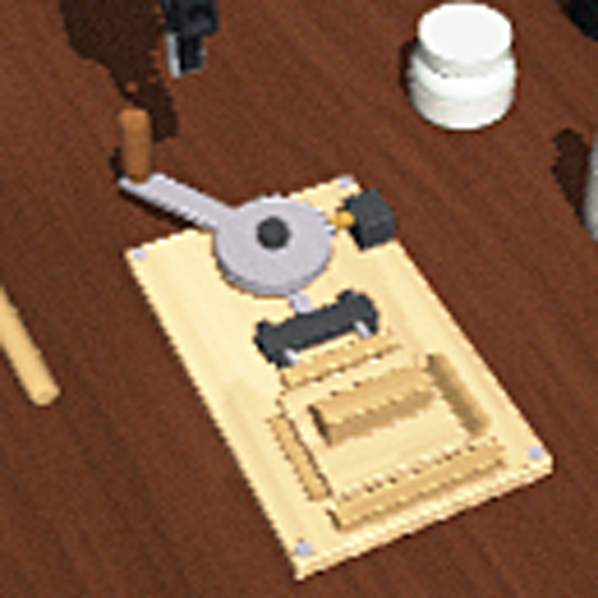

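The panel sits flat between the fence, guides and jaw (crop (395,425)), and the lever is still at rest with its handle top at (135,115). Going down around the handle and gripping.

Call:
carry_out(deltas=[0,0,0.5,0.0255,-0.0085,0,-1,0,0,0,0,0,0.03,-1,0,0,0,0,0,0.03,-1,0,0,0,0,0,0.025,-1,0,0,0,0,0,0,-1,0,0,0,0,0,0,1,0,0,0,0,0,0,1,0,0,0,0,0,0,1,0,0,0,0,0,0,1,0,0,0,0,0,0,1,0,0,0,0,0,0,1])

```text
clock: 12.48
eef_pos: [488.2, 166.6, 59.1]
tool_rot: [3.137, 0.004, 3.086]
force: [0.9, 5.2, 5.6]
width: 20.7
gripper_force: 58.4
```

Run:
```python
from h import *
s=ctrl.read_state();togo((486,169,56),177.15)
p=np.array([538.4,72.6])
print("r from pivot",np.linalg.norm(s["eef_pos"][:2]-p))
R=Ro.from_euler("xyz",s["tool_rot"])
prev=s["eef_pos"]
d0=prev[:2]-p;a0=np.arctan2(d0[1],d0[0]);r=np.linalg.norm(d0);print("angle lever",np.radians(118.66)-a0)
for k in np.arange(.06,.97,.06):
    q=np.array([*(p+r*np.array([np.cos(a0-k),np.sin(a0-k)])),prev[2]])
    print(round(k,2),np.round(R.inv().apply(q-prev),1));prev=q
```

```text
t 12.47 pos [488.2 166.6  59.1] rpy deg [179.75   0.22 176.81] F [0.9 5.2 5.6] w 20.7 gf 58.4
tool delta mm [2.4 2.3 3.1]
rotvec deg [ 0.25  0.22 -0.34]
r from pivot 106.55199120729917
angle lever 0.0097424230810077
0.06 [-5.6  3.2  0. ]
0.12 [-5.7  2.8  0. ]
0.18 [-5.9  2.5  0. ]
0.24 [-6.   2.1  0. ]
0.3 [-6.1  1.7  0. ]
0.36 [-6.2  1.4  0. ]
0.42 [-6.3  1.   0. ]
0.48 [-6.4  0.6  0. ]
0.54 [-6.4  0.2  0. ]
0.6 [-6.4 -0.2  0. ]
0.66 [-6.4 -0.5  0. ]
0.72 [-6.3 -0.9  0. ]
0.78 [-6.3 -1.3  0. ]
0.84 [-6.2 -1.7  0. ]
0.9 [-6.1 -2.   0. ]
0.96 [-5.9 -2.4  0. ]
```

Grip on the handle is good. Swinging one notch at a time.

Call:
carry_out(deltas=[0,0,0,-0.0058,0.0033,0,1,0,0,0,-0.0059,0.0029,0,1,0,0,0,0,0,0,1])

```text
clock: 12.85
eef_pos: [497.3, 171.1, 58.8]
tool_rot: [3.14, -0.002, 3.086]
force: [-5.7, 2.8, 9.6]
width: 20.4
gripper_force: 59.0
```

Call:
carry_out(deltas=[0,0,0,-0.006,0.0026,0,1,0,0,0,-0.0062,0.0022,0,1,0,0,0,0,0,0,1])

```text
clock: 13.22
eef_pos: [511.2, 176.0, 59.0]
tool_rot: [3.138, 0.001, 3.086]
force: [-2.6, 4.4, 8.2]
width: 20.8
gripper_force: 58.7
```

Call:
carry_out(deltas=[0,0,0,-0.0063,0.0018,0,1,0,0,0,-0.0064,0.0014,0,1,0,0,0,0,0,0,1])

```text
clock: 13.6
eef_pos: [523.0, 178.7, 58.9]
tool_rot: [3.138, -0.001, 3.086]
force: [-5.6, 5.4, 9.2]
width: 20.5
gripper_force: 58.8
```

Call:
carry_out(deltas=[0,0,0,-0.0065,0.001,0,1,0,0,0,-0.0066,0.0006,0,1,0,0,0,0,0,0,1])

```text
clock: 13.98
eef_pos: [537.7, 180.2, 59.1]
tool_rot: [3.137, 0.002, 3.086]
force: [-1.9, 6.6, 6.4]
width: 20.3
gripper_force: 58.6
```

Two clicks felt: the push fell from 5.7 to about 2 N twice, at roughly 0.24 and 0.49 rad. Going on with smaller steps.

Call:
carry_out(deltas=[0,0,0,-0.0066,0.0008,0,1,0,0,0,-0.0066,0.0002,0,1,0,0,0,0,0,0,1])

```text
clock: 14.35
eef_pos: [550.0, 180.0, 59.0]
tool_rot: [3.138, -0.0, 3.086]
force: [-3.2, 5.6, 8.0]
width: 20.5
gripper_force: 58.7
```

Call:
carry_out(deltas=[0,0,0,-0.0066,-0.0004,0,1,0,0,0,-0.0065,-0.0008,0,1,0,0,0,0,0,0,1])

```text
clock: 14.72
eef_pos: [564.3, 177.9, 59.1]
tool_rot: [3.138, 0.002, 3.086]
force: [-0.6, 4.4, 5.9]
width: 20.7
gripper_force: 58.5
```

Call:
carry_out(deltas=[0,0,0,-0.0065,-0.0013,0,1,0,0,0,0,0,0,1])

```text
clock: 14.98
eef_pos: [569.1, 176.8, 59.0]
tool_rot: [3.137, -0.001, 3.086]
force: [-3.8, 6.5, 7.7]
width: 20.5
gripper_force: 58.7
```

Run:
```python
from h import *
s=ctrl.read_state();togo((586,169,59))
for p in ([538.4,72.6],[538.0,71.0]):
    d=s["eef_pos"][:2]-np.array(p);print("r",round(np.hypot(*d),1),"lever",round(np.radians(118.66)-np.arctan2(d[1],d[0]),3))
```

```text
t 14.97 pos [569.1 176.8  59. ] rpy deg [ 1.7976e+02 -4.0000e-02  1.7683e+02] F [-3.8  6.5  7.7] w 20.5 gf 58.7
tool delta mm [-17.3  -6.9  -0. ]
r 108.6 lever 0.787
r 110.3 lever 0.786
```

Third click felt (force dropped to 0.6 N near 0.74 rad). Now at 0.79 rad, climbing to the fourth.

Call:
carry_out(deltas=[0,0,0,-0.0064,-0.0017,0,1,0,0,0,0,0,0,1])

```text
clock: 15.22
eef_pos: [575.9, 174.8, 59.0]
tool_rot: [3.137, 0.0, 3.086]
force: [-2.7, 6.2, 6.0]
width: 20.6
gripper_force: 58.6
```

Call:
carry_out(deltas=[0,0,0,-0.0063,-0.002,0,1,0,0,0,0,0,0,1])

```text
clock: 15.48
eef_pos: [582.7, 172.3, 59.1]
tool_rot: [3.137, 0.002, 3.086]
force: [-1.4, 5.1, 5.5]
width: 20.6
gripper_force: 58.5
```

Run:
```python
from h import *
s=ctrl.read_state();togo((587,171,59))
for p in ([538.4,72.6],[538.0,71.0]):
    d=s["eef_pos"][:2]-np.array(p);print("r",round(np.hypot(*d),1),"lever",round(np.radians(118.66)-np.arctan2(d[1],d[0]),3))
```

```text
t 15.47 pos [582.7 172.3  59.1] rpy deg [1.7974e+02 9.0000e-02 1.7681e+02] F [-1.4  5.1  5.5] w 20.6 gf 58.5
tool delta mm [-4.4 -1.   0.1]
r 109.1 lever 0.918
r 110.7 lever 0.916
```

Call:
carry_out(deltas=[0,0,0,-0.0038,-0.0016,0,1,0,0,0,0,0,0,1,0,0,0,0,0,0,1])

```text
clock: 15.85
eef_pos: [586.5, 170.7, 59.1]
tool_rot: [3.137, 0.002, 3.086]
force: [-0.7, 5.7, 5.3]
width: 20.4
gripper_force: 58.5
```

Run:
```python
from h import *
s=ctrl.read_state();togo((587,171,59))
for p in ([538.4,72.6],[538.0,71.0]):
    d=s["eef_pos"][:2]-np.array(p);print("r",round(np.hypot(*d),1),"lever",round(np.radians(118.66)-np.arctan2(d[1],d[0]),3))
im=cv2.cvtColor(ctrl.get_image("side"),cv2.COLOR_RGB2BGR)
cv2.imwrite("pics/side4c.png",cv2.resize(im[180:310,255:385],None,fx=4.6,fy=4.6,interpolation=cv2.INTER_CUBIC))
```

```text
t 15.85 pos [586.5 170.7  59.1] rpy deg [1.7973e+02 1.2000e-01 1.7683e+02] F [-0.7  5.7  5.3] w 20.4 gf 58.5
tool delta mm [-0.5  0.4  0.1]
r 109.2 lever 0.956
r 110.8 lever 0.953
```

View pics/side4c.png

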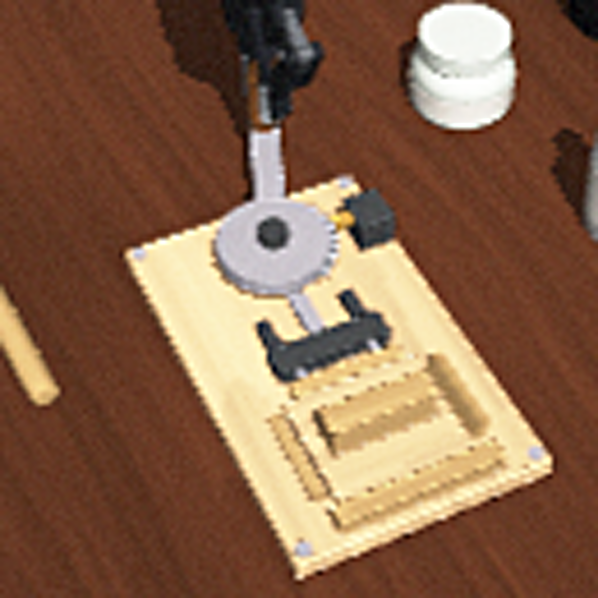

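The jaw is on the panel, the panel is against the fence, and the gripper holds the handle at about 0.955 rad, the fourth notch. Handing in.

```bash
python3 -c "
from cell import ctrl
print(ctrl.finish_job())"
```

```text
the job is handed in; nothing more can be done
None
```

The job is handed in: the panel is pressed flat in the jig and nipped by the jaw, and the gripper still holds the lever at about 0.955 rad. That is the fourth notch, after four clicks and no fifth.

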